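# Start film night at the switch tray

### The arm

A 6-joint arm with a two-finger parallel gripper is mounted at the origin on the work surface. World frame = base frame: x ahead of the robot, y to its left, z up, the work surface at z = 0. Lengths are in m, angles in rad, forces in N, time in s.
With the tool pointing down it reaches from about 0.4 to 0.925 m from the base axis. Payload 3.4 kg.
Tool frame: the origin (TCP) lies between the finger pads; the fingertips stand 14 mm ahead of it and the grasp point (between the pads) lies 5 mm behind it; z points along the fingers, y is the line along which they close (so a half turn about z gives the same grasp; the last joint's range is limited). The gripper opens to 85 mm and grips with 20 to 120 N. Pads are 22 mm wide; open, the fingers measure 114 mm over their backs; the gripper's body (76 mm by 85 mm) begins 54 mm behind the grasp point. The pads swing forward as they close: fully open they stand 13 mm farther back than shut.
Start: joints at [1.214, 0.307, 1.506, -0, 1.328, -0.073], TCP at [0.161, 0.552, 0.245] pointing down, gripper open.
Joint ranges: [-3.12, 3.12], [-1.05, 2.28], [0.14, 2.33], [-1.42, 4.57], [0.1, 2.73], [-2.68, 2.68]. Speed limits (rad/s): [2.57, 2.57, 3.14, 3.14, 3.14, 3.14].

### API

Orientations are given as a unit quaternion [x, y, z, w].
In Python, from cell import env gives the robot as it stands. Calls block until the motion is done:
- env.goto(position, orientation): joint-space move of the TCP to a pose.
- env.move_l(position, max_speed=0.15, ori=None, stop_force=None): straight line of the TCP; ori=None keeps the orientation; max_speed is the mean speed in m/s. With stop_force (N) it stops when the force on the tool has changed by that much, and returns True; else False.
- env.move_joints(angles): joint-space move.
- env.command_gripper(opening, grip_force=None): finger opening in m; grip_force is the grip in N (None keeps the last); returns when the fingers have stopped.
- env.wait(seconds).
- env.inverse_kinematics(position, orientation): joint angles nearest the present ones, or None.
- env.state(): the state.
- env.read_camera(name): name is "scene" or "top"; returns a dict with "img" (480x640x3 uint8, red, green, blue), "z_map" (480x640 float32, m along the optical axis (not along the pixel's ray), 0 where there is no reading), "vfov" (degrees; the focal length in pixels is half the picture's height over the tangent of half this angle, whatever the lens; pixels are square), "cx", "cy" (the principal point, pixels), "rvec" (rotation vector, rad) and "tvec" (3), from world to camera coordinates, as OpenCV has them. Camera axes: x right, y down, z forward; pixel columns grow to the right and rows downward; lengths in m; the calibration is good to about 2 mm. A picture is of the moment at which its call begins.
A pose or a line that the arm cannot do raises env.MotionError and nothing moves.
- env.close_job(): hands the job in; it is judged then, once.
Trained networks look in a picture, given as the dict that the camera call returned (one of the last four; its "shot" number tells which), for a name from the list of things; names that differ only in an ending like _2 or _b are one class to them, and where a whole thing is asked for, a point or a joint stands for the part that bears it (a point fixed in the world has none). Each returns a list of dicts, best first, with "p" (0 to 1); they miss things now and then, are a little off and sometimes report something else, mostly with a low value. They report only what shows in the picture. A call takes as long as a camera call.
- env.look_for(picture, target): "location" ([x, y, z] in m, in world coordinates, good to about 4 mm: the middle of the surface that is visible of it).
- env.outline_of(picture, target): "region" (480x640 bool, what is visible of it).
- env.landmark_of(picture, target): "location" ([x, y, z] in m, in world coordinates, good to about 4 mm: a listed point, or the origin of a listed thing).
The state is a dict: "time": time; "joint_pos": joint angles; "joint_vel": joint speeds; "joint_torque": joint torques, N m; "ee_pos": TCP position; "eef_rot": TCP orientation; "ft_force": force on the tool from outside, world axes, zero at the start; "moment": the same for the moment, N m; "gripper_width": finger opening in m; "finger_force": force on a finger pad.
Only numpy, scipy, OpenCV 4.12 (cv2) and the standard library are available. Lean on these libraries where they do the work, as an engineer would, in place of code of your own. Each camera call takes 0.05 s, during which the arm holds its last target. There are 200 camera calls.

### The job

On the wooden tray stand four wireless switches, told apart by their black keys. Press the large round key fully home and hold it down for a moment to wake the projector, let it come right up, then do the same with the long bar-shaped key to start the film. Press one key at a time and do not press the small round key or the square key.

Things in the scene. Friction and masses are not known exactly. Their poses are not given: they have to be found in the camera images.
- large_round_top (a point): The large round key, black, 44 mm in diameter; to be pressed first. Point: centre of its top, 42 mm above the table at rest, 14 mm above its white 64 mm square housing. Sinks 8 mm to a hard stop (1.5 N to start, 5 N at the bottom) and springs back. Four such fixed switches in a row, any order, about 84 mm apart, in a tray with an 18 mm high rim. z up, y along the row.
- bar_top (a point): The long bar key, black, 18 x 56 mm, long along its own y; to be pressed second. Point: centre of its top, 42 mm above the table at rest, 14 mm above its white 64 mm square housing. Sinks 8 mm to a hard stop (1.5 N to start, 5 N at the bottom) and springs back. Four such fixed switches in a row, any order, about 84 mm apart, in a tray with an 18 mm high rim. z up, y along the row.
- small_round_top (a point): The small round key, black, 22 mm in diameter; not to be pressed. Point: centre of its top, 42 mm above the table at rest, 14 mm above its white 64 mm square housing. Sinks 8 mm to a hard stop (1.5 N to start, 5 N at the bottom) and springs back. Four such fixed switches in a row, any order, about 84 mm apart, in a tray with an 18 mm high rim. z up, y along the row.
- square_top (a point): The square key, black, 34 x 34 mm; not to be pressed. Point: centre of its top, 42 mm above the table at rest, 14 mm above its white 64 mm square housing. Sinks 8 mm to a hard stop (1.5 N to start, 5 N at the bottom) and springs back. Four such fixed switches in a row, any order, about 84 mm apart, in a tray with an 18 mm high rim. z up, y along the row.

How it is judged:
On the way, in this order (a step that is already met when the one before it is completed fails the run):
1. the large round key is pressed down (5 mm or more) for 0.2 s while the bar key is up (height (world z) of large_round_top below 0.037 m and height (world z) of bar_top above 0.039 m), for 0.2 s.
2. the large round key has come up again (height (world z) of large_round_top above 0.04 m), for 0.05 s.
3. the bar key is pressed down (5 mm or more) for 0.2 s while the large round key is up (height (world z) of bar_top below 0.037 m and height (world z) of large_round_top above 0.039 m), for 0.2 s.
At the end, for the whole second after the job is handed in: The large round key and then the bar key have been pressed, and all four keys are up again (within 2 mm of their rest height) (height (world z) of each of large_round_top, bar_top, small_round_top, square_top above 0.04 m); the robot touches nothing.
It fails at once if the small round key or the square key is pressed (more than 3.5 mm) (height (world z) of any of small_round_top, square_top below 0.0385 m).
It fails at once if the large round key and the bar key are down (more than 3.5 mm) at the same time (height (world z) of each of large_round_top, bar_top below 0.0385 m).
It also fails if it takes over 35 s, if anything falls off the work surface, if the arm or the gripper's body presses on something with over 40 N, if the wrist force passes 120 N, or if a joint passes its speed limit or range.

## Working session

There is one attempt and no reset: what is moved stays moved. The work goes in short steps, each a Python script; the robot and the scene stay as the last script left them, time stands still between calls to the robot, and variables do not carry over. Pictures are saved under pics/ and viewed, at most 10 in all, crops included, and the job is handed in when it is done.

```bash
mkdir -p pics
cat > h.py <<'E'
import numpy as np, cv2
from cell import env
def world(p,mask):
    v,u=np.nonzero(mask&(p["z_map"]>0)); z=p["z_map"][v,u]
    f=240/np.tan(np.radians(p["vfov"])/2)
    c=np.stack([(u-p["cx"])/f*z,(v-p["cy"])/f*z,z],1)
    R=cv2.Rodrigues(np.array(p["rvec"],float))[0]
    return (c-np.array(p["tvec"]).ravel())@R
E
python3 - <<'E'
from h import *
np.set_printoptions(precision=4,suppress=True)
for cam in("top","scene"):
    p=env.read_camera(cam); cv2.imwrite(f"pics/{cam}0.png",p["img"][:,:,::-1])
    for n in("large_round_top","bar_top","small_round_top","square_top"):
        for d in env.landmark_of(p,n)[:2]: print(cam,n,"lm",np.array(d["location"]),round(d["p"],2))
        for d in env.outline_of(p,n)[:1]:
            m=d["region"]; w=world(p,m); v,u=np.nonzero(m)
            print("  px",u.mean(),v.mean(),"med",np.median(w,0),"ext",np.ptp(w,0), round(d["p"],2),m.sum())
s=env.state();print(s["ee_pos"],s["eef_rot"],s["time"],s["gripper_width"])
E
```

```text
top large_round_top lm [ 0.5488 -0.0669  0.0455] 0.74
  px 400.97473404255317 265.3204787234043 med [ 0.5438 -0.0679  0.0422] ext [0.0432 0.0415 0.0183] 0.63 752
top bar_top lm [0.5243 0.0995 0.0424] 0.72
top bar_top lm [0.5431 0.0151 0.0409] 0.36
  px 285.39350180505414 292.7635379061372 med [0.5258 0.0976 0.0419] ext [0.0295 0.057  0.0195] 0.63 554
top small_round_top lm [0.5131 0.1793 0.0427] 0.46
top square_top lm [0.5407 0.0145 0.0433] 0.69
  px 342.7171903881701 275.97412199630315 med [0.5395 0.0154 0.0422] ext [0.0376 0.035  0.0115] 0.61 541
scene large_round_top lm [ 0.5468 -0.0701  0.0409] 0.83
  px 245.61253561253562 206.71225071225072 med [ 0.55   -0.0681  0.0417] ext [0.0427 0.0419 0.0165] 0.67 702
scene bar_top lm [0.5238 0.0962 0.0397] 0.58
  px 365.4390625 213.1734375 med [0.531  0.0984 0.0406] ext [0.0342 0.0577 0.0202] 0.66 640
scene small_round_top lm [0.5164 0.1838 0.0371] 0.62
  px 425.08620689655174 212.96120689655172 med [0.517  0.1799 0.0407] ext [0.0221 0.023  0.0166] 0.51 232
scene square_top lm [0.5376 0.015  0.0426] 0.71
  px 425.47058823529414 212.9049773755656 med [0.517  0.1804 0.0408] ext [0.0231 0.0225 0.0166] 0.68 221
[0.161  0.552  0.2453] [ 0.1414  0.9899 -0.     -0.    ] 0.9 0.08540677493887282
```

View pics/top0.png

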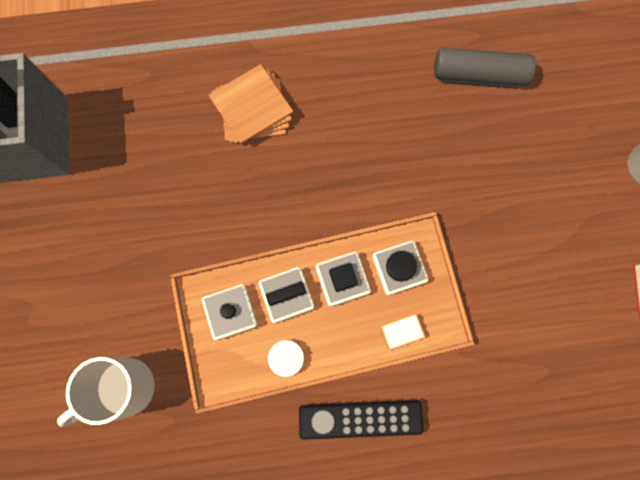

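View pics/scene0.png

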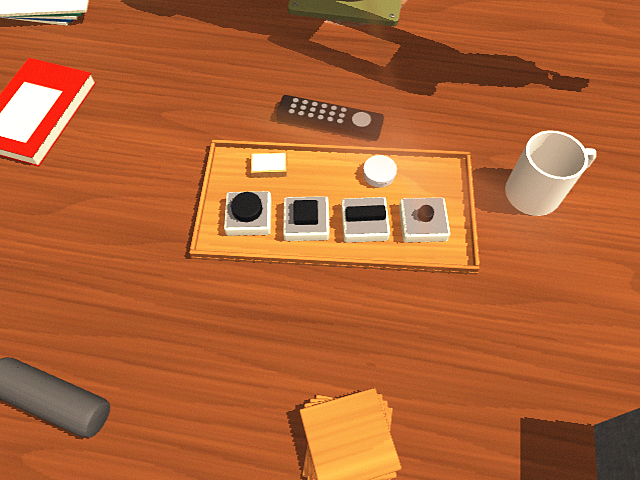

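The overhead view shows, from right to left, large round (401,265), square (343,277), bar (286,293) and small round (228,311). The scene view shows the same order, and both views put the key tops at about 42 mm. In the scene view the network's "square" outline landed on the small key, so I'm ignoring it. I'll close the fingers and press the large round key first.

```bash
cat >> h.py <<'E'
L=np.array([.547,-.068]);B=np.array([.528,.098])
a=np.arctan2(.019,.166)          # row yaw about z
Q=[-np.sin(a/2)*0+np.sin(a/2),np.cos(a/2),0,0]
Q=[-np.sin(a/2),np.cos(a/2),0,0] # tool y along the row, z down
def press(xy):
    env.goto([*xy,.13],Q)
    env.move_l([*xy,.075],.1)
    hit=env.move_l([*xy,.046],.03,stop_force=12)
    s=env.state(); print("hit",hit,s["ee_pos"],s["ft_force"],s["time"])
    env.wait(.6); s=env.state(); print("held",s["ee_pos"],s["ft_force"])
E
python3 - <<'E'
from h import *
from scipy.spatial.transform import Rotation as Ro
print(Ro.from_quat(Q).as_matrix().round(3))
env.command_gripper(0.0,20)
press(L)
p=env.read_camera("scene"); cv2.imwrite("pics/s1.png",p["img"][:,:,::-1])
E
```

```text
[[-0.994 -0.114  0.   ]
 [-0.114  0.994  0.   ]
 [-0.     0.    -1.   ]]
hit True [ 0.54695293 -0.06802708  0.04803352] [-1.6065234   0.6745326   5.80051223] 5.85
held [ 0.54695724 -0.06798934  0.04802809] [-9.84080817e-01 -3.06784646e-03  7.26500342e+00]
```

View pics/s1.png

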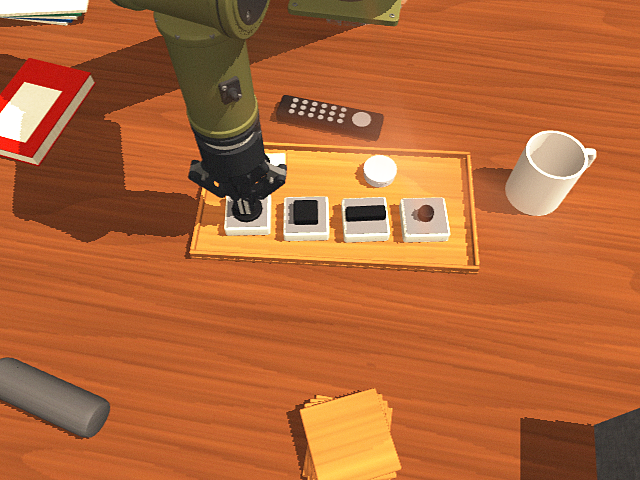

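The fingers are centred on the large round key (247,208). The fingertips are at 34 mm, which is the 8 mm stop, and the force is 7 N. I'll lift, let the key come up, then press the bar.

Run:
```python
from h import *
env.move_l([*L,.13],.08); env.wait(.5)
press(B)
p=env.read_camera("scene")
env.move_l([*B,.16],.08); env.wait(.5)
env.goto([.45,-.2,.25],Q); env.wait(.3)
p2=env.read_camera("scene")
cv2.imwrite("pics/s2.png",np.hstack([q["img"][100:320,160:520,::-1] for q in (p,p2)]))
p3=env.read_camera("top")
for n in("large_round_top","bar_top","small_round_top","square_top"):
    for d in env.landmark_of(p3,n)[:1]: print(n,d["location"],d["p"])
print(env.state()["time"])
```

```text
hit True [0.52793857 0.09806309 0.04801988] [-0.69760299 -0.45255536  7.24250867] 10.4583
held [0.52795016 0.09807385 0.04803193] [-0.58451282 -0.05981636  7.10253741]
large_round_top [0.5482, -0.064, 0.0451] 0.97
bar_top [0.5252, 0.102, 0.0419] 0.64
small_round_top [0.5111, 0.18, 0.0439] 0.78
square_top [0.5402, 0.0171, 0.0377] 0.83
14.9833
```

View pics/s2.png

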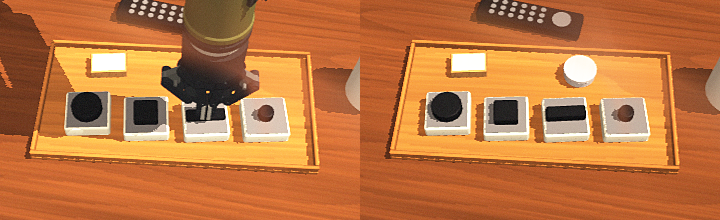

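The left half shows the bar (207,114) pressed with the other keys up. The right half shows all four keys up and the arm clear.

```bash
python3 -c "
from cell import env
print(env.close_job())"
```

```text
the job is handed in; nothing more can be done
None
```

I pressed the large round key and then the bar key fully home, holding each for at least 0.6 s; all four keys were up again with the arm clear, and I handed the job in at about 15 s (no verdict was returned).

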